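# Unlock the tipping pan and empty it into the tub

## Task

Empty the three polished stones from the tipping pan into the clear tub under its lip. First pull the sprung index plunger right out by its T-handle, and only then turn it, without forcing, until it drops into its rest notch, so that it stays retracted when you let go; then push the pan's bail handle over until the pan stays tipped right over and all three stones lie in the tub. Leave the plunger parked, and do not knock the bowl, the jar or the brush or shift the tub.

Things in the scene. Friction and masses are not known exactly. Their poses are not given: they have to be found in the camera images.
- stand: Fixed grey steel stand of a tipping pan: two side frames, 226 mm over their outsides, from x = -155 to +85 mm, 170 mm high. Origin on the table straight under the pan's pivot axis (150 mm up); x is the way the pan pours, y runs along the pivot, z up. The index plunger sits at y = +136 mm, outside the frame.
- sleeve: Steel sleeve of the index plunger, fixed on the stand, 40 mm across. Origin on the pivot axis, z outward along the plunger's axis, 30 degrees from vertical with the handle end towards the stand's -x. Its rim, 95 mm out, has two deep slots (along its y) and, a quarter turn on, two shallow rest notches 4 mm deep (along its x).
- tee_grip (a point): Middle of the T-handle's black crossbar: a straight round bar 14 mm thick, 76 mm long, on a 12 mm stem. Site z points outward along the plunger's axis (the pull direction), y along the bar. Home: 128 mm from the pivot axis, the bar parallel to the pivot; 33 mm from the bar's middle down to the sleeve's rim.
- plunger (a joint): How far the plunger is pulled out, m. 0 home (pan locked), end stop 0.018; the spring pushes back 6 N at 0, 14 N at the stop. A cross key on the stem, parallel to the bar, sits in the sleeve's deep slot, so the handle turns only when pulled 0.014 or more; the key then rides on the rim until it drops into a rest notch: parked it reads about 0.010, the pan is free.
- tee (a joint): Turn of the T-handle, rad, counter-clockwise positive seen from its handle end. 0 in the deep slot (a few degrees of play); rest notches at +1.57 and -1.57, either serves; stops at 1.75 either way. The notch's sides slope: it takes the key from about 70 degrees of turn on, and the key may come to rest up to 15 degrees off its middle.
- pan (a joint): Tip angle of the pan, rad: 0 level, growing as it tips to the stand's +x, front stop at 1.31. An open-fronted steel tray, 0.7 kg, 136 mm wide, from 130 mm behind to 35 mm before the pivot, floor 14 mm and wall tops 59 mm above the pivot axis. It falls back to level from below 1.05, stays where it is left up to 1.2, and beyond that falls onto the stop by itself.
- bail_mid (a point): Middle of the pan's bail handle: a level round bar 12 mm thick, 90 mm long, parallel to the pivot, 90 mm behind and 110 mm above it when the pan is level, on two legs sloping up from the rear wall. Site x along the pan's floor towards the lip, y along the bar; they turn with the pan. Pushed to the stand's +x with some 10 N it tips the unlocked pan.
- stone_a: Polished round palm stone 56 mm across, 28 mm thick, about 0.12 kg, lying flat in the pan; origin at the middle of its underside.
- stone_b: Polished round palm stone 53 mm across, 30 mm thick, about 0.12 kg, lying flat in the pan; origin at the middle of its underside.
- stone_c: Polished round palm stone 50 mm across, 26 mm thick, about 0.12 kg, lying flat in the pan; origin at the middle of its underside.
- tub: Loose clear plastic tub with dark clips on its two ends, 190 mm (x) by 160 mm (y) by 75 mm high, wall 4 mm, standing between the side frames under the pan's lip. Origin at its underside's middle.
- gem_bowl: Bystander: white bowl heaped with green stones, 123 mm across, 52 mm high; origin at its underside's middle.
- jar: Bystander: white jar with black lid, 60 mm across, 85 mm high; origin at its underside's middle.
- brush: Bystander: brush 180 mm long lying on the table; origin at its underside's middle.

How it is judged:
By the outcome, as a careful person would: the job done as asked, in the order asked, and still so for the second after the job is handed in, with the robot touching nothing.
It also fails if it takes over 56 s, if anything falls off the work surface, if the arm or the gripper's body presses on something with over 40 N, if the wrist force passes 120 N, or if a joint passes its speed limit or range.

## Robot

A 6-joint arm with a two-finger parallel gripper is mounted at the origin on the work surface. World frame = base frame: x ahead of the robot, y to its left, z up, the work surface at z = 0. Lengths are in m, angles in rad, forces in N, time in s.
With the tool pointing down it reaches from about 0.375 to 0.975 m from the base axis. Payload 3.8 kg.
Tool frame: the origin (TCP) lies at the centre of the arm's flange, where the gripper is bolted on; the fingertips stand 173 mm ahead of it and the grasp point (between the pads) lies 155 mm ahead of it; z points along the fingers, y is the line along which they close (so a half turn about z gives the same grasp; the last joint's range is limited). The gripper opens to 85 mm and grips with 20 to 120 N. Pads are 22 mm wide; open, the fingers measure 114 mm over their backs; the gripper's body (76 mm by 85 mm) begins 54 mm behind the grasp point. The pads swing forward as they close: fully open they stand 13 mm farther back than shut.
Start: joints at [-1.386, 0.264, 1.604, -0, 1.274, -0.037], TCP at [0.148, -0.658, 0.405] pointing down, gripper open.
Joint ranges: [-2.63, 2.63], [-0.94, 2.18], [0.31, 2.57], [-1.31, 4.45], [0, 2.66], [-2.55, 2.55]. Speed limits (rad/s): [2.57, 2.57, 3.14, 3.14, 3.14, 3.14].

## Interface

Orientations are given as a unit quaternion [w, x, y, z].
In Python, from plant import robot gives the robot as it stands.
- The arm moves only by the shell command python3 jog.py 'ROWS'. ROWS is a JSON list of rows, 1 to 8 of them, each of 7 numbers: a rotation vector rx, ry, rz in rad, then dx, dy, dz in units of 5 mm, then the opening from 0.0 (shut) to 1.0 (fully open); each row is the pose to reach, as a shift and turn from the pose commanded when the command began, along the tool's axes at that moment; what a row does not reach only later rows make up. A row lasts 1/10 s, in which the tool goes at most 0.05 m and 0.15 rad, less where a joint would pass 70% of its speed; a pose out of reach is approached as far as the arm can. The fingers move at their own pace and stop on an object; the grip force is fixed at half the most. Time passes only in rows, so rows that do not move let the fingers close. It prints the time, the measured TCP pose, the force, the opening and the grip force at its end. Input that does not fit is refused with a message, and nothing moves.
- robot.sense(): the state, without advancing time (a new reading comes with each control period).
- robot.read_camera(name): name is "scene" or "top" or "wrist"; returns a dict with "frame" (400x640x3 uint8, red, green, blue), "K" (3x3 intrinsics, pixels), "origin" and "rotation" of the camera in the world; the wrist camera has in their place "mount" (4x4, takes a point from camera to tool coordinates, whose origin is the TCP and whose axes are the flange's). Camera axes: x right, y down, z forward; pixel columns grow to the right and rows downward; lengths in m; the calibration is good to about 2 mm. A picture is of the moment at which its call begins: read the wrist's pose just before it. There is no depth.
- robot.job_done(): hands the job in; it is judged then, once.
The state is a dict: "t": time; "q": joint angles; "joint_velocities": joint speeds; "joint_efforts": joint torques, N m; "position": TCP position; "tcp_rot": TCP orientation; "ft_force": force on the tool from outside, world axes, zero at the start; "torque": the same for the moment, N m; "width": opening from 0.0 (shut) to 1.0 (fully open); "grip_force": force on a finger pad.
Only numpy, scipy, OpenCV 4.12 (cv2) and the standard library are available. Lean on these libraries where they do the work, as an engineer would, in place of code of your own. Each camera call takes 0.05 s, during which the arm holds its last target. There are 200 camera calls.

## Working session

There is one attempt and no reset: what is moved stays moved. The work goes in short steps, Python scripts to look and compute and a shell command to move; the robot and the scene stay as the last step left them, time stands still between calls to the robot, and variables do not carry over. Pictures are saved under pics/ and viewed, at most 10 in all, crops included, and the job is handed in when it is done.

```bash
ls; mkdir -p pics
python3 - <<'E'
from plant import robot
import cv2
for n in ("scene","top"):
    c=robot.read_camera(n); cv2.imwrite(f"pics/{n}0.png",c["frame"][:,:,::-1]); print(n,c["K"],c["origin"],c["rotation"])
c=robot.read_camera("wrist"); cv2.imwrite("pics/w0.png",c["frame"][:,:,::-1]); print(c["K"],c["mount"]); print(robot.sense())
E
```

```text
jog.py
pics
plant.py
scene [[398.14293179   0.         327.29499543]
 [  0.         398.14293179 199.85051763]
 [  0.           0.           1.        ]] [1.03821185 0.35447822 0.86537857] [-0.15003202  0.39768325  0.84419231 -0.32661563]
top [[466.50027308   0.         323.63223344]
 [  0.         466.50027308 196.67756485]
 [  0.           0.           1.        ]] [ 0.46222181 -0.0387575   1.34114184] [ 0.02492657 -0.69902448  0.71405963 -0.02936469]
[[275.96971648   0.         318.58291287]
 [  0.         275.96971648 206.89548498]
 [  0.           0.           1.        ]] [[-9.55711219e-04 -9.45546228e-01 -3.25486432e-01  8.45595021e-02]
 [ 9.99999509e-01 -8.19024849e-04 -5.56966052e-04  1.36203527e-03]
 [ 2.60055674e-04 -3.25486804e-01  9.45546547e-01  3.05868522e-02]
 [ 0.00000000e+00  0.00000000e+00  0.00000000e+00  1.00000000e+00]]
{'t': 0.15, 'q': array([-1.38588483e+00,  2.64596165e-01,  1.60509432e+00,  1.60773477e-06,
        1.27370361e+00, -3.68984284e-02]), 'joint_velocities': array([-0.00110374, -0.00138577, -0.00400088, -0.00132475, -0.00018862,
       -0.00014707]), 'joint_efforts': array([-5.12212209e-04, -5.15906274e+01, -3.67959845e+01, -2.22896551e-04,
        8.01462564e-03, -7.13558151e-06]), 'position': array([ 0.14844638, -0.65819525,  0.40361855]), 'tcp_rot': array([-8.98315280e-04,  9.93855969e-01,  1.10677468e-01, -6.58322889e-05]), 'ft_force': array([-0.0626111 , -0.66949688,  0.35356537]), 'torque': array([ 0.00219705, -0.02523328, -0.00173047]), 'grip_force': 0.0, 'width': 0.9987451617212771}
```
View pics/scene0.png

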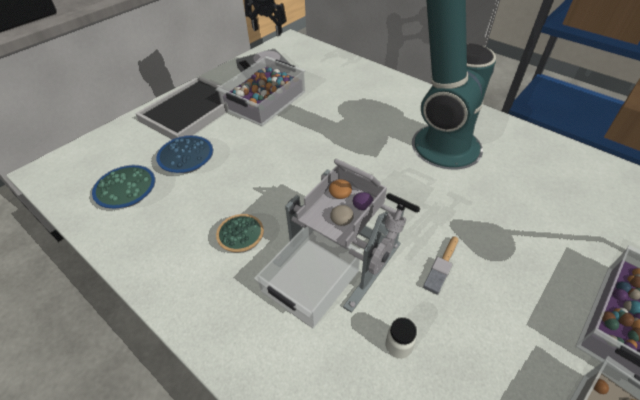

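View pics/top0.png

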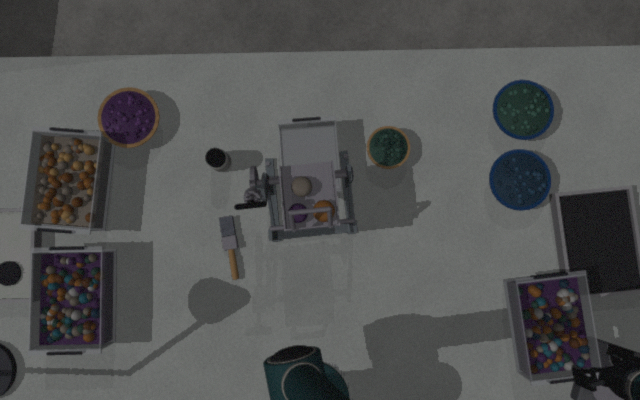

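The scene shows the stand mid-table pouring along +x. The black T-bar is at about (403,202) in scene and (250,206) in top, with the bail bar at about (310,212) in top. Next I'll measure the bar ends and get enlarged crops.

Create h.py:
```python
import numpy as np, cv2
from scipy.spatial.transform import Rotation as R
def rot(q): return R.from_quat([q[1],q[2],q[3],q[0]])
def cam(robot,n):
    s=robot.sense(); c=robot.read_camera(n)
    if n=="wrist":
        Rt=rot(s["tcp_rot"]).as_matrix(); M=c["mount"]
        c["Rm"]=Rt@M[:3,:3]; c["o"]=s["position"]+Rt@M[:3,3]
    else:
        q=np.array(c["rotation"]); c["Rm"]=rot(q).as_matrix(); c["o"]=np.array(c["origin"])
    return c
def ray(c,uv):
    d=c["Rm"]@np.linalg.solve(c["K"],[uv[0],uv[1],1.]); return d/np.linalg.norm(d)
def plane(c,uv,z):
    d=ray(c,uv); return c["o"]+d*(z-c["o"][2])/d[2]
def tri(cs,uvs):
    A=np.zeros((3,3)); b=np.zeros(3); L=[]
    for c,uv in zip(cs,uvs):
        d=ray(c,uv); P=np.eye(3)-np.outer(d,d); A+=P; b+=P@c["o"]; L.append(P)
    x=np.linalg.solve(A,b); return x,[round(float(np.linalg.norm(P@(x-c["o"])))*1e3,1) for P,c in zip(L,cs)]
def proj(c,p):
    v=c["K"]@(c["Rm"].T@(np.asarray(p)-c["o"])); return v[:2]/v[2]
def blob(c,box,f,mn=20):
    x0,y0,x1,y1=box; g=c["frame"][y0:y1,x0:x1].astype(int)
    m=f(g).astype(np.uint8); n,l,s,ce=cv2.connectedComponentsWithStats(m)
    i=1+np.argmax(s[1:,4]); pts=np.argwhere(l==i)[:,::-1]+[x0,y0]
    m0=pts.mean(0); u,sv,vt=np.linalg.svd(pts-m0,full_matrices=False); t=(pts-m0)@vt[0]
    return m0,m0+vt[0]*t.min(),m0+vt[0]*t.max(),len(pts)
```

Run:
```python
from plant import robot
from h import *
S=cam(robot,"scene");T=cam(robot,"top")
dark=lambda g:g.max(2)<45
a=blob(S,(375,185,430,220),dark);b=blob(T,(225,195,275,215),dark)
print(a,b)
print(tri([S,T],[a[0],b[0]]))
def L(c,x): 
    k=sorted([x[1],x[2]],key=lambda p:p[0]); return k
ls,lt=L(S,a),L(T,b)
print(tri([S,T],[ls[0],lt[1]]),tri([S,T],[ls[1],lt[0]]))
A=cv2.resize(S["frame"][150:330,250:450],(800,720),interpolation=cv2.INTER_CUBIC)
B=cv2.resize(T["frame"][110:250,190:420],(800,487),interpolation=cv2.INTER_CUBIC)
A=cv2.resize(A,(660,594))
cv2.imwrite("pics/a.png",A[:,:,::-1]);cv2.imwrite("pics/b.png",B[:,:,::-1])
```

```text
(array([402.16049383, 203.01234568]), array([386.63061767, 195.79479324]), array([417.4749345 , 210.12977388]), 162) (array([251.71904762, 203.45238095]), array([234.80333474, 207.08393739]), array([268.81210159, 199.78275197]), 210)
(array([0.53171161, 0.12295496, 0.26069991]), [2.7, 2.7])
(array([0.53777001, 0.08557016, 0.26201902]), [5.6, 5.6]) (array([0.5258185 , 0.15937571, 0.25984793]), [0.7, 0.7])
```

View pics/a.png

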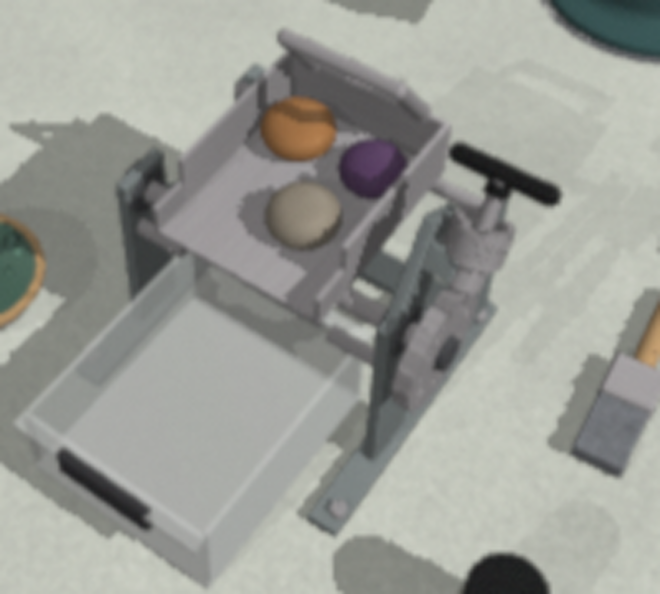

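View pics/b.png

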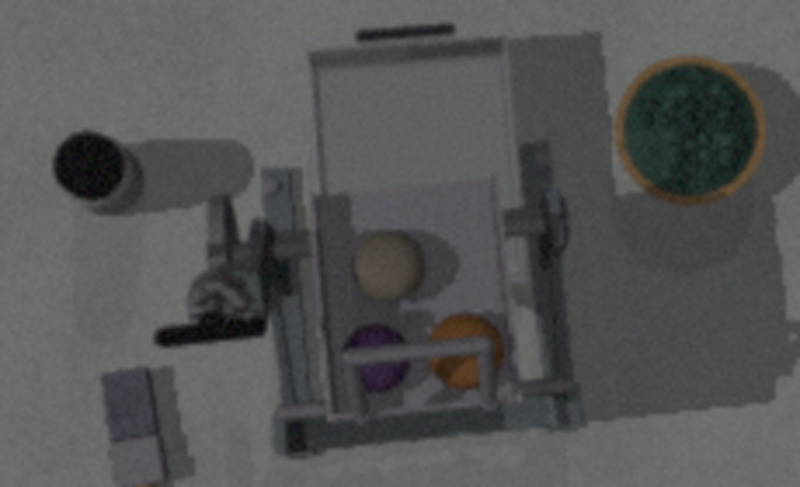

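The crops show the T-bar from (155,337) to (268,323) in b.png and the bail bar from (345,353) to (492,345). In a.png the bail runs from (285,38) to about (410,88). I'll triangulate those and plan the approach to a wrist-camera standoff.

```bash
cat >> h.py <<'E'
def goal(p,Rg,s):
    "row from the present pose to TCP pose (p,Rg)"
    Rc=rot(s["tcp_rot"]); rv=(Rc.inv()*R.from_matrix(Rg)).as_rotvec(); return np.round(np.r_[rv,Rc.inv().apply(np.asarray(p)-s["position"])],4)
def toolR(yaw,tilt=np.pi/6,turn=0.):
    "x along stand y, z against plunger axis, then turn about tool z"
    ys=np.array([-np.sin(yaw),np.cos(yaw),0]); xs=np.array([np.cos(yaw),np.sin(yaw),0])
    z=np.sin(tilt)*xs-np.cos(tilt)*np.array([0,0,1]); M=np.c_[ys,np.cross(z,ys),z]
    return M@R.from_rotvec([0,0,turn]).as_matrix()
E
python3 - <<'E'
from plant import robot
from h import *
S=cam(robot,"scene");T=cam(robot,"top")
fs=lambda x,y:(250+x/3.3-.5,150+y/3.3-.5); ft=lambda x,y:(190+x/3.478-.5,110+y/3.478-.5)
for n,s,t in [("bar in",(455,152),(264,324)),("bar out",(555,194),(158,337)),("bail R",(285,38),(492,345)),("bail L",(408,86),(345,353))]:
    print(n,tri([S,T],[fs(*s),ft(*t)]))
a=plane(S,fs(455,152),.261);b=plane(S,fs(555,194),.261);print("scene bar on plane",a,b,np.linalg.norm(a-b),np.arctan2(-(b-a)[0],(b-a)[1]))
a=plane(T,ft(160,337),.261);b=plane(T,ft(264,324),.261);print("top bar",a,b,np.arctan2((b-a)[0],-(b-a)[1]))
a=plane(T,ft(345,353),.26);b=plane(T,ft(492,345),.26);print("top bail",a,b,np.arctan2((b-a)[0],-(b-a)[1]))
a=plane(S,fs(285,38),.26);b=plane(S,fs(408,86),.26);print("scene bail",a,b,np.arctan2(-(b-a)[0],(b-a)[1]))
yaw=.12; s=robot.sense(); M=toolR(yaw)
print("via",goal([.42,-.35,.45],toolR(-.6,.15),s)); 
print("stand-off",np.array([.532,.123,.261])-M[:,2]*.235)
E
```

```text
bar in (array([0.53350567, 0.0898412 , 0.26165151]), [1.3, 1.3])
bar out (array([0.52675327, 0.15855906, 0.26575316]), [0.0, 0.0])
bail R (array([ 0.51602042, -0.06137009,  0.2581693 ]), [1.9, 1.9])
bail L (array([0.51199527, 0.03657978, 0.27003885]), [2.4, 2.4])
scene bar on plane [0.53222816 0.09059948 0.261     ] [0.52271874 0.15697871 0.261     ] 0.06705692261533967 0.14229088269241086
top bar [0.52699457 0.15813035 0.261     ] [0.53420584 0.0888292  0.261     ] 0.10368384045102741
top bail [0.51376657 0.03524095 0.26      ] [ 0.51702422 -0.06284097  0.26      ] 0.033201368302930766
scene bail [ 0.51658244 -0.05855069  0.26      ] [0.50173486 0.03323275 0.26      ] 0.1603782024657008
via [-0.1435  0.056  -0.7476  0.3327 -0.2411 -0.0455]
stand-off [0.41534499 0.10893382 0.46451597]
```

Careful with the scale: shifts go in units of 5 mm. That gives: 0.333 m is 66.6, -0.241 m is -48.2.

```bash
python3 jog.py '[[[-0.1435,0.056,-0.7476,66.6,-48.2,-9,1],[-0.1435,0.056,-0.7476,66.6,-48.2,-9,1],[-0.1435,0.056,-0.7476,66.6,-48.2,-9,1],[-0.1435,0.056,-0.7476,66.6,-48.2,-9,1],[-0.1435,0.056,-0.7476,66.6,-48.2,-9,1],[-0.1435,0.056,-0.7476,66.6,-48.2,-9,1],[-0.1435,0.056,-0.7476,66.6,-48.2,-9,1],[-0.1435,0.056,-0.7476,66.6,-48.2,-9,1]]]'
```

```text
refused: ROWS must be a list of rows, each a list of 7 numbers. Nothing was moved.
```

Nothing moved. I misread the format; it is a list of rows, each a list of 7 numbers. Resending.

```bash
python3 jog.py '[[-0.1435,0.056,-0.7476,66.6,-48.2,-9,1],[-0.1435,0.056,-0.7476,66.6,-48.2,-9,1],[-0.1435,0.056,-0.7476,66.6,-48.2,-9,1],[-0.1435,0.056,-0.7476,66.6,-48.2,-9,1],[-0.1435,0.056,-0.7476,66.6,-48.2,-9,1],[-0.1435,0.056,-0.7476,66.6,-48.2,-9,1],[-0.1435,0.056,-0.7476,66.6,-48.2,-9,1],[-0.1435,0.056,-0.7476,66.6,-48.2,-9,1]]'
python3 - <<'E'
from plant import robot
from h import *
s=robot.sense(); print(s["q"],goal([.415,.109,.465],toolR(.09),s))
E
```

```text
t: 1.15
position: [0.4122, -0.3584, 0.4488]
tcp_rot: [0.067, 0.882, 0.465, 0.035]
ft_force: [0.1, -0.3, 0.0]
width: 0.997
grip_force: 0.0
[-0.76924514 -0.05591923  1.87749153  0.02702321  1.17071927 -0.17751886] [-0.3573  0.2304 -0.655   0.3872 -0.2563 -0.0557]
```

To row units: 0.387 m is 77.4, -0.256 m is -51.2.

```bash
python3 jog.py '[[0,0,0,4,-2,-10,1],[-0.357,0.23,-0.655,77.4,-51.2,-19.2,1],[-0.357,0.23,-0.655,77.4,-51.2,-19.2,1],[-0.357,0.23,-0.655,77.4,-51.2,-19.2,1],[-0.357,0.23,-0.655,77.4,-51.2,-19.2,1],[-0.357,0.23,-0.655,77.4,-51.2,-19.2,1],[-0.357,0.23,-0.655,77.4,-51.2,-19.2,1],[-0.357,0.23,-0.655,77.4,-51.2,-19.2,1]]'
python3 jog.py '[[0,0,0,28,-2,0,1],[0,0,0,28,-2,0,1],[0,0,0,28,-2,0,1],[0,0,0,28,-2,0,1]]' >/dev/null
python3 - <<'E'
from plant import robot
from h import *
s=robot.sense(); print(s["q"],s["position"],goal([.415,.109,.465],toolR(.09),s))
W=cam(robot,"wrist"); cv2.imwrite("pics/w1.png",W["frame"][:,:,::-1]); print(proj(W,[.531,.123,.262]))
E
```

```text
t: 1.95
position: [0.4078, 0.015, 0.5023]
tcp_rot: [0.175, 0.652, 0.713, 0.192]
ft_force: [1.5, 0.6, -0.8]
width: 0.997
grip_force: 0.0
[ 0.38444554 -0.46499023  2.14204957 -0.16889274  0.9659496   0.34559502] [0.38610733 0.15707255 0.49694153] [-0.0012 -0.0068  0.0078 -0.0508  0.0049  0.0395]
[322.8125444 252.8495192]
```

View pics/w1.png

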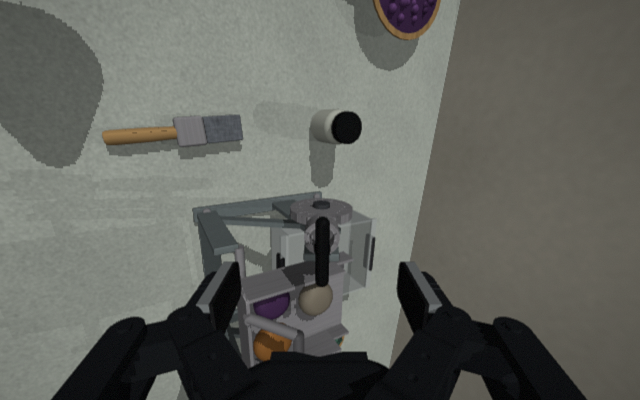

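The wrist view shows the black bar upright from (322,217) to (322,286), matching the predicted middle (323,253). I'll mask it here, move to the standoff and triangulate between the two poses.

```bash
cat > m.py <<'E'
import sys,pickle
from plant import robot
from h import *
g=[float(v) for v in sys.argv[2:5]]   # guess of bar middle
W=cam(robot,"wrist"); u=proj(W,g).astype(int)
b=blob(W,(u[0]-25,max(u[1]-60,0),u[0]+25,min(u[1]+60,400)),lambda g:g.max(2)<38)
e=sorted([b[1],b[2]],key=lambda p:p[1]); print(u,b[0],e,b[3])
pickle.dump((W["o"],W["Rm"],W["K"],(e[0]+e[1])/2,e[0],e[1]),open(sys.argv[1],"wb"))
E
python3 m.py v1 .531 .123 .262
python3 jog.py '[[0,0,0.008,-10.2,1,4,1],[0,0,0.008,-10.2,1,8,1],[0,0,0.008,-10.2,1,8,1]]'
python3 m.py v2 .531 .123 .262
python3 - <<'E'
import pickle
from plant import robot
from h import *
v=[pickle.load(open(f,"rb")) for f in("v1","v2")]; cs=[dict(o=a[0],Rm=a[1],K=a[2]) for a in v]
T=cam(robot,"scene"); b=blob(T,(375,185,430,220),lambda g:g.max(2)<45); print("scene blob",b[0],b[3])
m=tri(cs,[a[3] for a in v]); o=tri(cs,[a[4] for a in v]); i=tri(cs,[a[5] for a in v]); print(m,o,i)
for c,a in zip(cs,v):
    p,q=plane(c,a[4],.261),plane(c,a[5],.261); print(p,q,np.linalg.norm(p-q),"yaw",np.arctan2(-(p-q)[0],(p-q)[1]))
print(tri(cs+[T],[a[3] for a in v]+[b[0]]))
E
```

```text
[322 250] [321.52054795 248.61011591] [array([321.82500603, 213.9896669 ]), array([321.21786863, 283.02829848])] 949
t: 2.75
position: [0.4168, 0.1005, 0.4619]
tcp_rot: [0.173, 0.657, 0.709, 0.189]
ft_force: [-1.7, -0.9, -0.7]
width: 0.999
grip_force: 0.0
[319 207] [318.54289216 204.95710784] [array([318.19575873, 158.9909697 ]), array([318.89822   , 252.00832057])] 1632
scene blob [402.0875  203.00625] 160
(array([0.53028925, 0.12470666, 0.26093624]), [0.1, 0.1]) (array([0.52856406, 0.15985087, 0.25865243]), [0.3, 0.3]) (array([0.53548514, 0.08332285, 0.25818051]), [0.1, 0.1])
[0.52679368 0.16072255 0.261     ] [0.53370972 0.08538762 0.261     ] 0.07565172896062511 yaw 0.0915472411472934
[0.52749247 0.16020483 0.261     ] [0.53366356 0.08492149 0.261     ] 0.07553585034619517 yaw 0.08178871599590211
(array([0.53028766, 0.12484019, 0.26089384]), [0.2, 0.2, 0.3])
```

Run:
```python
from plant import robot
from h import *
s=robot.sense(); M=toolR(.087); m=np.array([.5303,.1228,.261]); print(goal(m-M[:,2]*.154,M,s), s["ft_force"])
```

```text
[-0.0025 -0.     -0.0088  0.0108 -0.0021  0.0797] [-0.51620018  0.13517337  0.22087661]
```

To row units: 0.08 m is 16, 0.06 m is 12.

```bash
python3 jog.py '[[-0.0025,0,-0.009,2.2,-0.4,4,1],[-0.0025,0,-0.009,2.2,-0.4,8,1],[-0.0025,0,-0.009,2.2,-0.4,12,1],[-0.0025,0,-0.009,2.2,-0.4,16,1],[-0.0025,0,-0.009,2.2,-0.4,16,1],[-0.0025,0,-0.009,2.2,-0.4,16,1]]'
python3 - <<'E'
from plant import robot
from h import *
s=robot.sense(); M=toolR(.087); m=np.array([.5303,.1228,.261]); print(goal(m-M[:,2]*.154,M,s), s["ft_force"])
W=cam(robot,"wrist"); cv2.imwrite("pics/w2.png",W["frame"][:,:,::-1]); print(proj(W,m))
E
```

```text
t: 3.45
position: [0.4537, 0.1183, 0.3954]
tcp_rot: [0.175, 0.651, 0.713, 0.192]
ft_force: [0.1, -0.2, 0.8]
width: 1.002
grip_force: 0.0
[ 0.0018 -0.0022  0.0036 -0.0022 -0.0008  0.0007] [ 0.08424288 -0.24962706  0.843402  ]
[315.08050385 283.67377588]
```

View pics/w2.png

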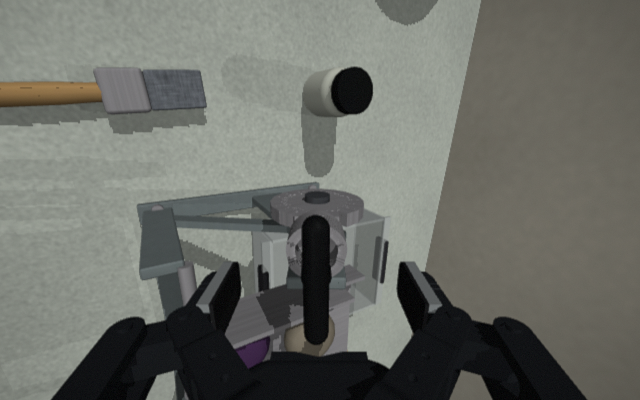

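The bar, at column 315 from row 217 to 342, lies midway between the pads, so I'll close on it.

To row units: -0.002 m is -0.4, -0.001 m is -0.2.

```bash
python3 jog.py '[[0.002,-0.002,0.0035,-0.4,-0.2,0,0],[0.002,-0.002,0.0035,-0.4,-0.2,0,0],[0.002,-0.002,0.0035,-0.4,-0.2,0,0],[0.002,-0.002,0.0035,-0.4,-0.2,0,0],[0.002,-0.002,0.0035,-0.4,-0.2,0,0],[0.002,-0.002,0.0035,-0.4,-0.2,0,0],[0.002,-0.002,0.0035,-0.4,-0.2,0,0],[0.002,-0.002,0.0035,-0.4,-0.2,0,0]]'
```

```text
t: 4.3
position: [0.4531, 0.1162, 0.3944]
tcp_rot: [0.175, 0.653, 0.712, 0.191]
ft_force: [-3.2, -1.6, 5.0]
width: 0.139
grip_force: 58.4
```

```bash
python3 -c "
from plant import robot;import pickle;pickle.dump(dict(robot.sense()),open('s0','wb'))"
python3 jog.py '[[0,0,0,0,0,-0.8,0],[0,0,0,0,0,-1.6,0],[0,0,0,0,0,-2.4,0],[0,0,0,0,0,-3.1,0],[0,0,0,0,0,-3.3,0],[0,0,0,0,0,-3.3,0],[0,0,0,0,0,-3.3,0]]'
cat > d.py <<'E'
import pickle
from plant import robot
from h import *
a=pickle.load(open('s0','rb')); s=robot.sense(); r=rot(a["tcp_rot"])
print("disp mm",np.round(1e3*r.inv().apply(s["position"]-a["position"]),1),"turn",np.round((r.inv()*rot(s["tcp_rot"])).as_rotvec(),3),"F tool",np.round(rot(s["tcp_rot"]).inv().apply(s["ft_force"]),1),"M",np.round(rot(s["tcp_rot"]).inv().apply(s["torque"]),2),s["width"],s["grip_force"],"q6",s["q"][5])
E
python3 d.py
```

```text
t: 5.0
position: [0.4455, 0.1155, 0.4069]
tcp_rot: [0.175, 0.652, 0.712, 0.191]
ft_force: [12.2, 1.8, -9.4]
width: 0.142
grip_force: 58.4
disp mm [ -0.   -0.4 -14.7] turn [-0.  0. -0.] F tool [ 0.8  6.  14.3] M [-0.77  0.06 -0.02] 0.14241755656382035 58.41921329498291 q6 0.19655048305371942
```

```bash
python3 jog.py '[[0,0,0,0,0,-0.2,0],[0,0,0,0,0,-0.4,0],[0,0,0,0,0,-0.4,0],[0,0,0,0,0,-0.4,0]]' >/dev/null
python3 d.py
```

```text
disp mm [ -0.   -0.4 -16.5] turn [-0.  0. -0.] F tool [ 0.2  6.8 14.1] M [-0.72  0.11  0.  ] 0.14362396049252693 58.39842617511749 q6 0.1964168851367343
```

```bash
python3 jog.py '[[0,0,0.06,0,0,0,0],[0,0,0.12,0,0,0,0],[0,0,0.2,0,0,0,0],[0,0,0.3,0,0,0,0],[0,0,0.3,0,0,0,0]]' >/dev/null
python3 d.py
```

```text
disp mm [  0.   -0.6 -16.4] turn [0.    0.    0.302] F tool [ 2.9  4.7 14.7] M [-0.64  0.35  0.03] 0.14202860277696466 58.36114168167114 q6 0.49860317351507083
```

```bash
python3 jog.py '[[0,0,0.12,0,0,0,0],[0,0,0.25,0,0,0,0],[0,0,0.38,0,0,0,0],[0,0,0.5,0,0,0,0],[0,0,0.62,0,0,0,0],[0,0,0.75,0,0,0,0],[0,0,0.75,0,0,0,0]]' >/dev/null
python3 d.py
python3 jog.py '[[0,0,0.12,0,0,0,0],[0,0,0.25,0,0,0,0],[0,0,0.38,0,0,0,0],[0,0,0.45,0,0,0,0],[0,0,0.52,0,0,0,0],[0,0,0.52,0,0,0,0]]' >/dev/null
python3 d.py
```

```text
disp mm [  0.4  -1.1 -16.1] turn [0.002 0.    1.053] F tool [ 4.9 -1.2 14.5] M [0.14 0.75 0.08] 0.14171286734514496 58.46218407154083 q6 1.2492019786873567
disp mm [  0.8  -1.2 -16.1] turn [0.003 0.    1.572] F tool [ 3.8 -5.6 15.2] M [0.92 0.45 0.09] 0.1409862558766948 58.542696833610535 q6 1.7679200952397727
```

To row units: 0.0065 m is 1.3, 0.006 m is 1.2.

```bash
python3 jog.py '[[0,0,0,0,0,0.4,0],[0,0,0,0,0,0.8,0],[0,0,0,0,0,1.2,0],[0,0,0,0,0,1.3,0],[0,0,0,0,0,1.3,0]]' >/dev/null
python3 d.py
```

```text
disp mm [  0.8  -1.1 -10.1] turn [0.003 0.    1.571] F tool [ 1.6 -5.3 10. ] M [ 0.84  0.1  -0.04] 0.14443292282728815 59.357948899269104 q6 1.7668805563694836
```

To row units: 0.0015 m is 0.3, 0.001 m is 0.2.

```bash
python3 jog.py '[[0,0,0,0,0,0.2,0],[0,0,0,0,0,0.3,0],[0,0,0,0,0,0.3,0]]' >/dev/null
python3 d.py
```

```text
disp mm [ 0.8 -1.  -9.9] turn [ 0.004 -0.     1.571] F tool [-2.8 -5.4 -4.5] M [ 0.8  -0.64  0.02] 0.14184609104007712 60.5160516500473 q6 1.7669705810511527
```

To row units: -0.0005 m is -0.1.

```bash
python3 jog.py '[[0,0,0,0,0,-0.1,0],[0,0,0,0,0,-0.1,0.4],[0,0,0,0,0,-0.1,0.6],[0,0,0,0,0,-0.1,0.6],[0,0,0,0,0,-0.1,0.6]]' ; python3 d.py
python3 jog.py '[[0,0,0,0,0,-2,0.6],[0,0,0,0,0,-6,0.6],[0,0,0,0,0,-12,0.6],[0,0,0,0,0,-18,0.6],[0,0,0,0,0,-18,0.6]]'
python3 - <<'E'
from plant import robot
from h import *
W=cam(robot,"wrist"); cv2.imwrite("pics/w3.png",W["frame"][:,:,::-1]); S=cam(robot,"scene")
B=cv2.resize(S["frame"][130:310,270:470],(400,360),interpolation=cv2.INTER_CUBIC)
cv2.imwrite("pics/w3.png",np.hstack([cv2.resize(W["frame"],(400,250)).__class__(0) if 0 else np.pad(cv2.resize(W["frame"],(400,250)),((0,110),(0,0),(0,0))),B])[:,:,::-1])
E
```

```text
t: 8.5
position: [0.4476, 0.1156, 0.4036]
tcp_rot: [-0.011, 0.965, 0.042, 0.258]
ft_force: [-0.2, -0.3, -0.1]
width: 0.598
grip_force: 0.0
disp mm [ -0.2  -0.1 -10.7] turn [-0.   -0.    1.57] F tool [-0.2  0.2 -0. ] M [ 0.01 -0.24 -0.01] 0.5979523746184227 0.0 q6 1.7669370739071686
t: 9.0
position: [0.4024, 0.1118, 0.4875]
tcp_rot: [-0.012, 0.964, 0.042, 0.263]
ft_force: [-0.2, 0.1, 0.7]
width: 0.604
grip_force: 0.0
```

View pics/w3.png

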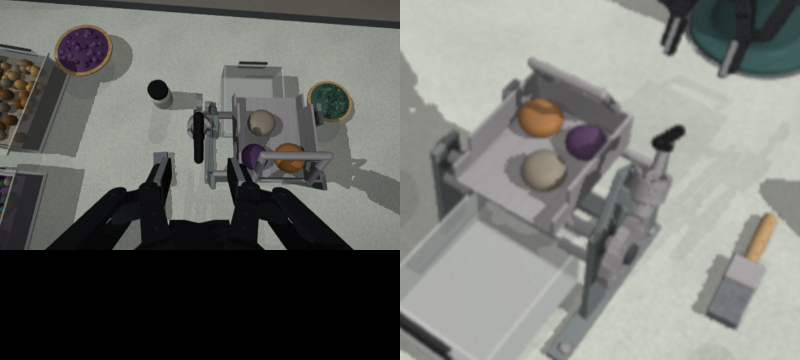

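The handle is parked crosswise with the gripper clear: the bar is at about (198,138) in the wrist half, and the bar end at (670,137) in the scene half. Now I'll move to a hover behind the bail, with the tool vertical and the fingers shut.

```bash
cat >> h.py <<'E'
YAW=.087; RZ=np.array([[np.cos(YAW),-np.sin(YAW),0],[np.sin(YAW),np.cos(YAW),0],[0,0,1]])
ORG=np.array([.5303,.1228,0])-RZ@[-.064,.136,0]
def st(x,y,z): return ORG+RZ@[x,y,z]
MV=toolR(YAW,0.,np.pi/2)
E
python3 - <<'E'
from plant import robot
from h import *
print(ORG,st(-.09,0,.26)); s=robot.sense(); print(goal(st(-.135,0,.30+.173),MV,s))
E
```

```text
[ 0.60587502 -0.00712465  0.        ] [ 0.51621541 -0.01494478  0.26      ]
[-4.000e-04 -5.261e-01  9.000e-04  4.440e-02  1.361e-01  3.740e-02]
```

```bash
python3 jog.py '[[0,-0.13,0,2,6,0,0],[0,-0.26,0,4,14,2,0],[0,-0.39,0,6,20,4,0],[0,-0.526,0,8.8,27.2,7.4,0],[0,-0.526,0,8.8,27.2,7.4,0],[0,-0.526,0,8.8,27.2,7.4,0],[0,-0.526,0,8.8,27.2,7.4,0]]'
python3 - <<'E'
from plant import robot
from h import *
s=robot.sense(); print(s["q"],s["width"],goal(st(-.125,0,.242+.173),MV,s))
W=cam(robot,"wrist");T=cam(robot,"top");S=cam(robot,"scene")
out=[]
for n,c in(("w",W),("s",S)):
    f=c["frame"].copy(); f=cv2.resize(f,None,fx=3,fy=3,interpolation=cv2.INTER_CUBIC) 
    for y in(-.045,0,.045):
        p=proj(c,st(-.09,y,.26)); cv2.circle(f,tuple((p*3+1).astype(int)),3,(255,0,0),-1)
    p=(proj(c,st(-.09,0,.26))*3).astype(int); out.append(f[max(p[1]-300,0):,max(p[0]-200,0):][:600,:400])
    print(n,p/3)
h=min(o.shape[0] for o in out); cv2.imwrite("pics/w4.png",np.hstack([o[:h] for o in out])[:,:,::-1])
E
```

```text
t: 9.8
position: [0.4706, -0.0183, 0.4708]
tcp_rot: [-0.0, 0.999, 0.044, -0.002]
ft_force: [0.0, 0.3, 0.6]
width: 0.002
grip_force: 0.0
[-9.15503478e-02 -1.65051398e-01  1.93211472e+00 -3.14273928e-04
  1.37793076e+00  1.39123773e+00] 0.0024310761075834447 [-0.0003  0.0034  0.0011  0.0109  0.0007  0.0557]
w [317.66666667 173.        ]
s [351.33333333 169.33333333]
```

View pics/w4.png

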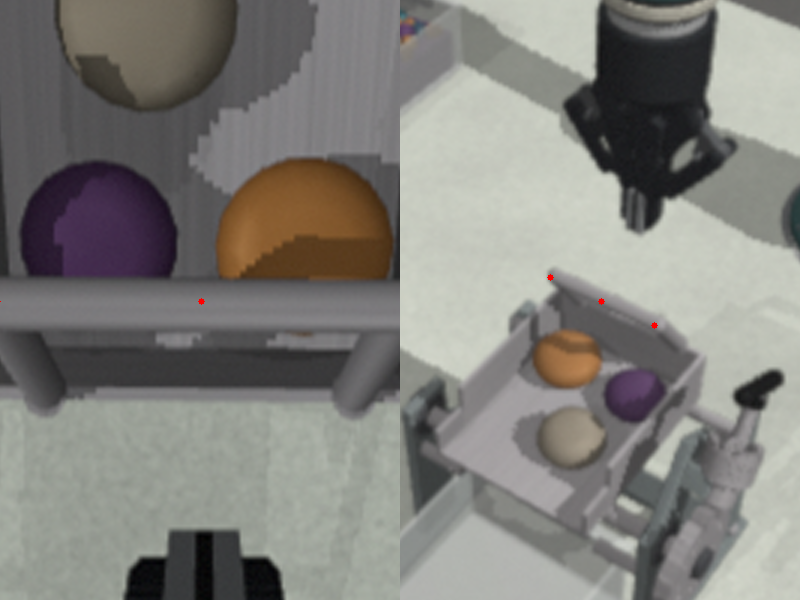

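The predicted bail points fall on the bar in both views: (201,301) in the wrist half and (601,301) in the scene half. So the bail's position and its 0.26 m height are confirmed. I'll lower the fingers behind it.

To row units: 0.011 m is 2.2, 0.0555 m is 11.1.

```bash
python3 jog.py '[[0,0.0034,0,1,0.2,6,0],[0,0.0034,0,2.2,0.2,11.1,0],[0,0.0034,0,2.2,0.2,11.1,0],[0,0.0034,0,2.2,0.2,11.1,0]]'
cat > e.py <<'E'
from plant import robot
from h import *
s=robot.sense(); p=RZ.T@(s["position"]-ORG); print("tip in stand mm",np.round(1e3*(p-[0,0,.173]),1),"F stand",np.round(RZ.T@s["ft_force"],1),"t",s["t"])
E
python3 e.py
python3 - <<'E'
import numpy as np
for th in np.arange(0,1.36,.1): a=2.2564-th; print(round(th,2),np.round([142*np.cos(a)-17,150+142*np.sin(a)-18],1))
E
```

```text
t: 10.35
position: [0.4813, -0.0182, 0.4167]
tcp_rot: [0.0, 0.999, 0.044, 0.0]
ft_force: [0.5, 0.5, 0.2]
width: -0.001
grip_force: 0.0
tip in stand mm [-1.250e+02 -2.000e-01  2.437e+02] F stand [0.5 0.4 0.2] t 10.35
0.0 [-106.9  241.9]
0.1 [-95.5 250.3]
0.2 [-83.3 257.6]
0.3 [-70.4 263.6]
0.4 [-57.  268.2]
0.5 [-43.2 271.6]
0.6 [-29.1 273.5]
0.7 [-15. 274.]
0.8 [ -0.8 273.1]
0.9 [ 13.2 270.7]
1.0 [ 26.9 267. ]
1.1 [ 40.2 262. ]
1.2 [ 52.9 255.6]
1.3 [ 64.9 248. ]
```

To row units: 0.054 m is 10.8, 0.048 m is 9.6.

```bash
python3 jog.py '[[0,0,0,2,0,0.2,0],[0,0,0,3.6,0,0.2,0],[0,0,0,4.8,0,-0.4,0],[0,0,0,6,0,-1.2,0],[0,0,0,7.2,0,-2,0],[0,0,0,8.4,0,-2.8,0],[0,0,0,9.6,0,-3.4,0],[0,0,0,10.8,0,-4,0]]'; python3 e.py
```

```text
t: 11.15
position: [0.5359, -0.0142, 0.438]
tcp_rot: [0.001, 0.999, 0.044, -0.0]
ft_force: [-5.6, -0.5, 3.0]
width: 0.0
grip_force: 2.8
tip in stand mm [-70.3  -1.  265. ] F stand [-5.6 -0.   3. ] t 11.15
```

```bash
python3 jog.py '[[0,0,0,1.4,0,-0.4,0],[0,0,0,2.8,0,-0.9,0],[0,0,0,4.2,0,-1.3,0],[0,0,0,5.6,0,-1.6,0],[0,0,0,7,0,-1.8,0],[0,0,0,8.4,0,-2,0],[0,0,0,9.8,0,-2,0],[0,0,0,11.2,0,-2,0]]'; python3 e.py
```

```text
t: 11.95
position: [0.5923, -0.009, 0.4457]
tcp_rot: [0.0, 0.999, 0.044, 0.0]
ft_force: [-2.1, -0.5, 2.2]
width: 0.001
grip_force: 0.7
tip in stand mm [-13.7  -0.7 272.7] F stand [-2.1 -0.3  2.2] t 11.95
```

To row units: 0.047 m is 9.4, 0.042 m is 8.4.

```bash
python3 jog.py '[[0,0,0,1.2,0,0,0],[0,0,0,2.4,0,0.2,0],[0,0,0,3.6,0,0.4,0],[0,0,0,4.8,0,0.6,0],[0,0,0,6,0,0.8,0],[0,0,0,7.2,0,1.2,0],[0,0,0,8.4,0,1.6,0],[0,0,0,9.4,0,2,0]]'; python3 e.py
```

```text
t: 12.75
position: [0.6389, -0.005, 0.4358]
tcp_rot: [0.0, 0.999, 0.044, 0.0]
ft_force: [-0.7, -0.0, 0.8]
width: 0.002
grip_force: 0.2
tip in stand mm [ 33.1  -0.7 262.8] F stand [-0.7  0.   0.8] t 12.75
```

Next I'll push on past 1.2 rad to the front stop.

To row units: 0.031 m is 6.2, 0.029 m is 5.8.

```bash
python3 jog.py '[[0,0,0,1.2,0,0.4,0],[0,0,0,2.4,0,0.8,0],[0,0,0,3.6,0,1.4,0],[0,0,0,4.8,0,2,0],[0,0,0,5.8,0,2.6,0],[0,0,0,6.2,0,2.8,0],[0,0,0,6.2,0,2.8,0],[0,0,0,6.2,0,2.8,0]]'; python3 e.py
python3 - <<'E'
from plant import robot
from h import *
S=cam(robot,"scene");T=cam(robot,"top")
A=cv2.resize(S["frame"][150:330,250:450],(444,400),interpolation=cv2.INTER_CUBIC);B=cv2.resize(T["frame"][100:260,220:362],(355,400),interpolation=cv2.INTER_CUBIC)
cv2.imwrite("pics/p.png",np.hstack([A,B])[:,:,::-1])
E
```

```text
t: 13.55
position: [0.6692, -0.0023, 0.4221]
tcp_rot: [0.0, 0.999, 0.044, 0.0]
ft_force: [0.1, -0.3, 0.4]
width: -0.002
grip_force: 0.0
tip in stand mm [ 63.5  -0.7 249.1] F stand [ 0.  -0.3  0.4] t 13.55
```

View pics/p.png

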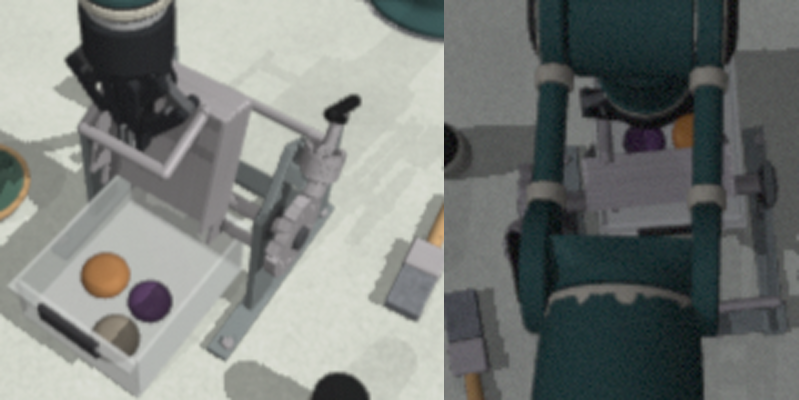

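All three stones lie in the tub, at (105,275), (150,300) and (115,338). The pan is over with no contact force on the fingers. I'll back off and lift straight out.

To row units: -0.2 m is -40, -0.15 m is -30.

```bash
python3 jog.py '[[0,0,0,-1.2,0,0,0],[0,0,0,-1.2,0,-6,0],[0,0,0,-1.2,0,-12,0],[0,0,0,-1.2,0,-20,0],[0,0,0,-10,0,-26,0],[0,0,0,-20,0,-30,0],[0,0,0,-30,0,-30,0],[0,0,0,-40,0,-30,0]]'; python3 jog.py '[[0,0,0,-10,10,0,0],[0,0,0,-10,20,0,0],[0,0,0,-10,30,0,0],[0,0,0,-10,40,0,0],[0,0,0,-10,50,0,0],[0,0,0,-10,50,0,0],[0,0,0,-10,50,0,0]]'
python3 - <<'E'
from plant import robot
from h import *
S=cam(robot,"scene");T=cam(robot,"top")
A=cv2.resize(S["frame"][130:360,200:460],(452,400),interpolation=cv2.INTER_CUBIC);B=cv2.resize(T["frame"][100:290,190:420],(348,288),interpolation=cv2.INTER_CUBIC)
cv2.imwrite("pics/f.png",np.hstack([A,np.pad(B,((0,112),(0,0),(0,0)))])[:,:,::-1])
E
```

```text
t: 14.45
position: [0.4743, -0.0193, 0.5733]
tcp_rot: [0.0, 0.999, 0.044, 0.002]
ft_force: [0.3, -0.2, 0.6]
width: 0.003
grip_force: 0.0
t: 15.15
position: [0.4481, -0.2746, 0.5714]
tcp_rot: [-0.0, 0.999, 0.042, -0.0]
ft_force: [0.6, 0.4, -0.1]
width: 0.001
grip_force: 0.0
```

View pics/f.png

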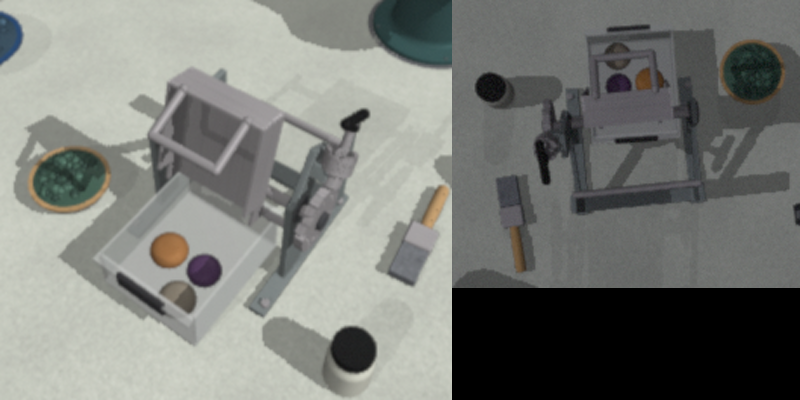

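The pan stays tipped and all three stones are in the tub, at (170,250), (204,270) and (178,298). The plunger is parked at (355,121), and the tub, bowl, jar and brush look undisturbed. I'll hand it in.

```bash
python3 -c "
from plant import robot
print(robot.job_done())"
```

```text
the job is handed in; nothing more can be done
None
```

The job is handed in: the plunger is parked in its rest notch, the pan stays tipped right over, all three stones are in the tub, and in the last picture the tub, bowl, jar and brush look undisturbed.

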